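# Set the polariser rings of two bench cameras

### The arm

A 7-joint arm with a two-finger parallel gripper is mounted at the origin on the work surface. World frame = base frame: x ahead of the robot, y to its left, z up, the work surface at z = 0. Lengths are in m, angles in rad, forces in N, time in s.
With the tool pointing down it reaches from about 0.425 to 0.875 m from the base axis. Payload 4.7 kg.
Tool frame: the origin (TCP) lies midway between the tips of the shut fingers; the grasp point (between the pads) lies 19 mm behind it; z points along the fingers, y is the direction in which the jaws open and shut (so a half turn about z gives the same grasp; the last joint's range is limited). The gripper opens to 87 mm and grips with 3 to 60 N. Pads are 19 mm wide; open, the fingers measure 117 mm over their backs; the gripper's body (75 mm by 190 mm) begins 51 mm behind the grasp point.
Start: joints at [-1.301, 0.321, -0.07, 1.45, 0.023, 1.371, -0.057], TCP at [0.164, 0.629, 0.223] pointing down, gripper open.
Joint ranges: [-2.86, 2.86], [-0.3, 2.09], [-1.38, 1.24], [0.06, 2.45], [-1.56, 4.7], [0.09, 2.05], [-2.69, 2.69]. Speed limits (rad/s): [2.57, 2.57, 3.14, 3.14, 3.14, 3.14, 3.14].

### API

Orientations are given as a rotation vector (axis times angle).
In Python, from bench import get_state, eyes, job gives the robot as it stands. The module is installed in compiled form; this text tells all that it offers.
- The arm moves only by the shell command python3 -m jog 'ROWS' [FORCE]. ROWS is JSON, a list that holds one entry, the list of rows, each a list of 5 numbers: the opening, from 0 (shut) to 1 (fully open), then the shift along the tool's x, y, z in units of 40 mm (1.0 is 40 mm), then the turn about the tool's z in units of 5 degrees (1.0 is 5 degrees). In form: [[[jaw, dx, dy, dz, turn], ...]]. A call has 1 to 10 rows; each row shifts and turns the commanded pose from where the row before left it, along the tool's axes as they then stand; what a row does not reach is not made up. A row lasts 1/8 s, in which the tool goes at most 62.5 mm and 10.7 degrees, less where a joint would pass 70% of its speed; a pose out of reach is approached as far as the arm can. A call is refused whole if a number of a shift passes 1 or a number of a turn 1, either way. A call with a gripper value outside its range is refused whole. The fingers move at their own pace and stop on an object; FORCE is the grip in N (left out, the last holds). Time passes only in rows, so rows that do not move let the fingers close. It gives the time, the measured TCP pose, the force and the opening at its end, in the units of the state.
- get_state(): the state, without advancing time (a new reading comes with each control period).
- eyes.get_image(name): name is "side" or "top"; returns (picture, depth): 400x640x3 uint8, red, green, blue; 400x640 float32, m along the optical axis (not along the pixel's ray), 0 where there is no reading.
- eyes.camera_params(name): a dict with "camera_matrix" (3x3 intrinsics, pixels), "pose" (4x4, takes a point from camera to world coordinates). Camera axes: x right, y down, z forward; pixel columns grow to the right and rows downward; lengths in m; the calibration is good to about 2 mm. A picture is of the moment at which its call begins. camera_params takes no time and is no camera call.
- job.close_job(): hands the job in, once; it reports no verdict.
The state is a dict: "time": time; "joint_positions": joint angles; "qd": joint speeds; "joint_torque": joint torques, N m; "position": TCP position; "tool_rot": TCP orientation; "ft_force": force on the tool from outside, world axes, zero at the start; "torque": the same for the moment, N m; "grip_width": opening from 0.0 (shut) to 1.0 (fully open).
Only numpy, scipy, OpenCV 4.12 (cv2) and the standard library are available. Lean on these libraries where they do the work, as an engineer would, in place of code of your own. Each camera call takes 0.05 s, during which the arm holds its last target. There are 200 camera calls.

### The job

Set the polarisers of the two upward-looking cameras: with a fingertip, gently push the upright lever tab of each ring around its arc until the ring's index line stands at the one long mark on that camera's scale, and leave both set so. Only push the tabs, never pinch or grip them, and leave the loose things on the bench where they lie.

Things in the scene. Friction and masses are not known exactly. Their poses are not given: they have to be found in the camera images.
- axis_a (a point): camera a: black camera on a bolted-down round foot 116 mm across, lens straight up, with a polariser on top: aluminium ring 116 mm across (top 98 mm above the table) round a fixed black scale disc 90 mm across (top at 100 mm). The point is the centre of the disc's top, on the ring's vertical turning axis; its x axis points from the camera's front (roughly facing the robot) to its back
- ring_a: turning ring of camera a: a radial arm (10 wide, top at 96 mm) reaches out to 82 mm from the axis and bears an upright tab; a black index line crosses the ring's top in line with it. Origin on the axis at table height, -x along index line and arm. Turns 1.4 rad either way from the camera's front and stays where left; pushing the tab takes about 1.1 N, plus 0.5 N at 0.1 m/s
- tab_a (a point): middle of the upright lever tab of ring a: a plain aluminium plate, 16 mm long radially, 8 mm thick (across the radius), from 96 to 126 mm above the table; this point is 74 mm from the turning axis, 111 mm above the table
- mark_a (a point): outer end of the one long white mark (18 mm, 3.5 mm wide) on the scale disc of camera a, 45 mm from the turning axis, 100 mm above the table; the mark runs along this frame's x axis (-x points outwards). Five short marks (5 mm) lie on either side of it, 15 degrees apart. The scale does not turn; it is clocked differently on each camera
- axis_b (a point): camera b: black camera on a bolted-down round foot 116 mm across, lens straight up, with a polariser on top: aluminium ring 116 mm across (top 98 mm above the table) round a fixed black scale disc 90 mm across (top at 100 mm). The point is the centre of the disc's top, on the ring's vertical turning axis; its x axis points from the camera's front (roughly facing the robot) to its back
- ring_b: turning ring of camera b: a radial arm (10 wide, top at 96 mm) reaches out to 82 mm from the axis and bears an upright tab; a black index line crosses the ring's top in line with it. Origin on the axis at table height, -x along index line and arm. Turns 1.4 rad either way from the camera's front and stays where left; pushing the tab takes about 1.1 N, plus 0.5 N at 0.1 m/s
- tab_b (a point): middle of the upright lever tab of ring b: a plain aluminium plate, 16 mm long radially, 8 mm thick (across the radius), from 96 to 126 mm above the table; this point is 74 mm from the turning axis, 111 mm above the table
- mark_b (a point): outer end of the one long white mark (18 mm, 3.5 mm wide) on the scale disc of camera b, 45 mm from the turning axis, 100 mm above the table; the mark runs along this frame's x axis (-x points outwards). Five short marks (5 mm) lie on either side of it, 15 degrees apart. The scale does not turn; it is clocked differently on each camera
- lens_cap: loose black lens cap, 52 mm across, 10 mm high; to be left alone; origin at the centre of its underside
- screw_jar: loose small clear jar, 40 mm across, 55 mm high; to be left alone; origin at the centre of its underside
- screwdriver: loose screwdriver lying on the table, 170 mm long; to be left alone; origin at the handle or shaft, on the tool
- extrusion: loose offcut of aluminium profile, 20 x 110 x 20 mm high; to be left alone; origin at the centre of its underside
- multimeter: loose yellow hand multimeter lying flat, 75 x 150 mm, 42 mm high over its dial; to be left alone; origin at the centre of its underside
- wood_block: loose wooden block, 45 x 100 x 25 mm high; to be left alone; origin at the centre of its underside
- spacer_ring: loose black lens spacer ring, 54 mm across, 18 mm high; to be left alone; origin at the centre of its underside

How it is judged:
At the end, for the whole second after the job is handed in: Both index lines stand within 0.09 rad (about 5 degrees, a third of a scale division) of the long mark of their own scale, and both rings are at rest (under 0.05 rad/s) (angle between the x axis of ring_a and the x axis of mark_a, either way round below 0.09 rad and angular speed of each of ring_a, ring_b below 0.05 rad/s and angle between the x axis of ring_b and the x axis of mark_b, either way round below 0.09 rad); the robot touches nothing.
It fails at once if the lever tab of ring a is pinched: the fingers press on both of its sides at once (over 1 N each) (contact force between the fingers and ring_a_c2 above 1 N and contact force between the fingers and ring_a_c3 above 1 N).
It fails at once if ring a or its lever is pushed hard (over 15 N) (contact force between anything else and ring_a above 15 N).
It fails at once if the lever tab of ring b is pinched: the fingers press on both of its sides at once (over 1 N each) (contact force between the fingers and ring_b_c2 above 1 N and contact force between the fingers and ring_b_c3 above 1 N).
It fails at once if ring b or its lever is pushed hard (over 15 N) (contact force between anything else and ring_b above 15 N).
It fails at once if a loose thing on the bench is moved or lifted by more than 25 mm (distance of any of lens_cap, screw_jar, screwdriver, extrusion, multimeter, wood_block, spacer_ring from where it was at the start of the episode above 0.025 m).
It also fails if it takes over 58 s, if anything falls off the work surface, if the arm or the gripper's body presses on something with over 40 N, if the wrist force passes 120 N, or if a joint passes its speed limit or range.

## Working session

There is one attempt and no reset: what is moved stays moved. The work goes in short steps, Python scripts to look and compute and a shell command to move; the robot and the scene stay as the last step left them, time stands still between calls to the robot, and variables do not carry over. Pictures are saved under pics/ and viewed, about 8 in all and at most 12, crops included, and the job is handed in when it is done.

```bash
mkdir -p pics; python3 - <<'E'
from bench import get_state, eyes
import cv2, numpy as np
s=get_state(); print({k:np.round(v,3).tolist() for k,v in s.items()})
for n in("top","side"):
    p,d=eyes.get_image(n); cv2.imwrite(f"pics/{n}0.png",p[:,:,::-1]); np.save(f"pics/{n}0d.npy",d)
    c=eyes.camera_params(n); print(n,np.round(c["camera_matrix"],1).tolist(),np.round(c["pose"],3).tolist())
E
```

```text
{'time': 0.0, 'joint_positions': [-1.301, 0.322, -0.07, 1.452, 0.023, 1.371, -0.057], 'qd': [-0.002, -0.001, -0.002, -0.0, -0.001, -0.0, -0.001], 'joint_torque': [-0.001, -49.129, -0.404, -31.253, -0.064, 0.044, 0.0], 'position': [0.164, 0.628, 0.221], 'tool_rot': [-0.401, -3.116, 0.003], 'ft_force': [0.139, 0.605, -0.101], 'torque': [-0.016, 0.023, 0.053], 'grip_width': 1.002}
top [[491.2, 0.0, 317.6], [0.0, 491.2, 200.5], [0.0, 0.0, 1.0]] [[0.012, -0.999, 0.047, 0.501], [-1.0, -0.012, 0.002, -0.01], [-0.001, -0.047, -0.999, 1.075], [0.0, 0.0, 0.0, 1.0]]
side [[485.8, 0.0, 320.6], [0.0, 485.8, 194.9], [0.0, 0.0, 1.0]] [[0.882, -0.366, 0.297, 0.247], [-0.471, -0.662, 0.583, -0.585], [-0.016, -0.654, -0.757, 0.868], [0.0, 0.0, 0.0, 1.0]]
```

View pics/top0.png

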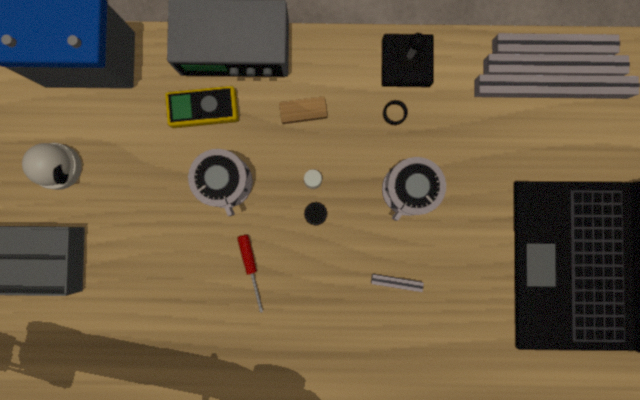

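View pics/side0.png

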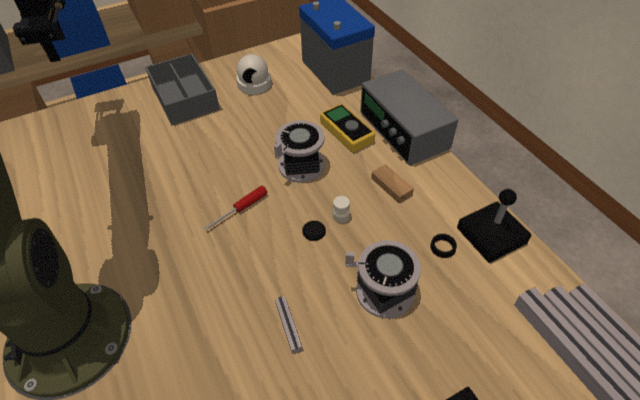

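The top view shows the two rings at about (218,178) and (416,186), with their tabs at about (229,208) and (397,213). The side view agrees: rings at about (300,137) and (388,265). Next I'll enlarge both rings.

```bash
python3 - <<'E'
import cv2, numpy as np
p=cv2.imread("pics/top0.png"); q=cv2.imread("pics/side0.png")
f=lambda im,u,v:cv2.resize(im[v-38:v+42,u-40:u+40],(400,300 if 0 else 400),interpolation=cv2.INTER_CUBIC)
a=np.hstack([f(p,218,185),f(p,412,190)])
cv2.imwrite("pics/z1.png",a)
E
```

```text
(no output)
```

View pics/z1.png

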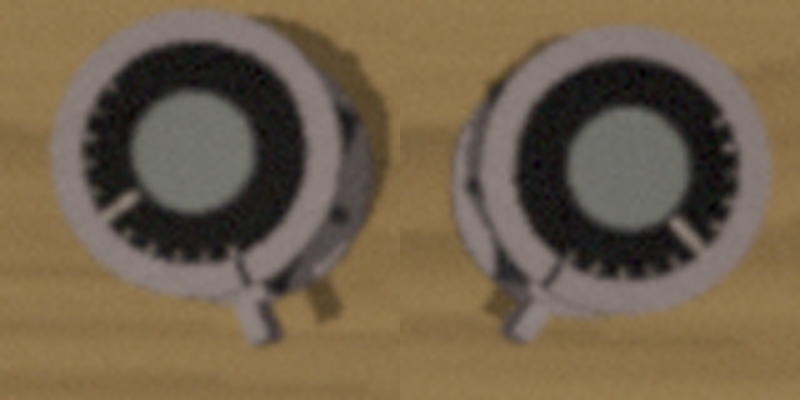

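In the zoom, the left ring has its centre at about (195,152), long mark at (120,207) and index line at (242,265). The right ring has its centre at about (629,168), mark at (685,235) and index line at (555,270). Both need roughly 80 degrees of turn.

```bash
cat > h.py <<'E'
from bench import get_state, eyes
import cv2, numpy as np
def ray(n,uv,z):
    c=eyes.camera_params(n);T=np.array(c["pose"]);K=np.array(c["camera_matrix"])
    uv=np.atleast_2d(uv).astype(float)
    d=np.c_[uv,np.ones(len(uv))]@np.linalg.inv(K).T@T[:3,:3].T
    o=T[:3,3]; return (o+d*((z-o[2])/d[:,2])[:,None])[:,:2]
def proj(n,P):
    c=eyes.camera_params(n);T=np.linalg.inv(np.array(c["pose"]));K=np.array(c["camera_matrix"])
    q=(np.atleast_2d(P)@T[:3,:3].T+T[:3,3])@K.T; return q[:,:2]/q[:,2:]
def measure(n,p,c0,z=0.1):
    """c0: guess of axis xy. returns axis xy, polar profile angles (rad, from -x, + toward -y... = CCW seen from above)"""
    g=cv2.GaussianBlur(cv2.cvtColor(p,cv2.COLOR_RGB2GRAY),(3,3),0)
    g=g.astype(float)
    c=np.array(c0,float); th=np.linspace(-np.pi,np.pi,720,endpoint=False)
    u=lambda a:np.c_[-np.cos(a),-np.sin(a)]
    samp=lambda r,zz:cv2.remap(g.astype(np.float32),*[proj(n,np.c_[c+r*u(th),np.full(len(th),zz)])[:,k].astype(np.float32)[:,None] for k in(0,1)],cv2.INTER_LINEAR)[:,0]
    # centre: disc edge (dark->bright at r=.045)
    for _ in range(4):
        rs=np.arange(.039,.052,.0005)
        S=np.array([samp(r,z) for r in rs]); G=S[4:]-S[:-4]
        e=rs[2:-2][G.argmax(0)]; ok=(G.max(0)>25)
        A=np.c_[u(th),np.ones(len(th))][ok]; x=np.linalg.lstsq(A,e[ok],rcond=None)[0]
        for _ in range(3):
            r_=e[ok]-A@x; w=abs(r_)<.002; x=np.linalg.lstsq(A[w],e[ok][w],rcond=None)[0]
        c=c+x[:2]
    M=np.mean([samp(r,z) for r in(.030,.032,.034,.036)],0)       # long mark bright
    I=np.mean([samp(r,.098) for r in(.050,.052,.054)],0)    # index dark on ring
    def pk(s,lo):
        s=np.clip(s-np.median(s)-lo,0,None); k=s.argmax(); d=(th-th[k]+np.pi)%(2*np.pi)-np.pi; m=abs(d)<.12
        return th[k]+(s*d*m).sum()/(s*m).sum(), s[k]
    return c,x[2],pk(M,10),pk(-I,10)
E
python3 - <<'E'
from h import *
for n in("top","side"):
    p=cv2.imread(f"pics/{n}0.png")[:,:,::-1].copy(); d=np.load(f"pics/{n}0d.npy")
    for nm,t,s in(("L",(218,178),(300,137)),("R",(416,186),(389,265))):
        uv=t if n=="top" else s
        r=measure(n,p,ray(n,uv,.1)[0]); c=r[0]
        T=np.array(eyes.camera_params(n)["pose"]);K=np.array(eyes.camera_params(n)["camera_matrix"])
        pu=np.r_[uv,1]; P=T[:3,:3]@(np.linalg.inv(K)@pu*d[uv[1],uv[0]])+T[:3,3]
        print(n,nm,"axis",np.round(c,4),"r",round(r[1],4),"mark",np.round(r[2],3),"idx",np.round(r[3],3),"depth pt",P.round(3))
    if n=="top":
        h=[]
        for name,uv in dict(cap=(315,213),jar=(312,178),driver=(247,250),extr=(397,282),ring=(395,112),wood=(303,110),meter=(200,106)).items(): print(name,ray(n,uv,.02)[0].round(3))
E
```

```text
top L axis [0.5908 0.1932] r 0.0445 mark [-0.929 64.44 ] idx [ 0.396 27.183] depth pt [0.588 0.189 0.105]
top R axis [ 0.5787 -0.2059] r 0.0444 mark [ 0.75  72.651] idx [-0.598 27.548] depth pt [ 0.577 -0.204  0.101]
cap [ 0.523 -0.003]
jar [0.598 0.004]
driver [0.442 0.141]
extr [ 0.378 -0.18 ]
ring [ 0.744 -0.174]
wood [0.746 0.025]
meter [0.752 0.249]
side L axis [0.5907 0.191 ] r 0.0446 mark [-0.966 61.068] idx [ 0.378 35.677] depth pt [0.589 0.184 0.102]
side R axis [ 0.5782 -0.2069] r 0.0448 mark [ 0.736 98.551] idx [-0.614 47.986] depth pt [ 0.577 -0.208  0.102]
```

```bash
cat >> h.py <<'E'
from scipy.spatial.transform import Rotation as Ro
C=dict(L=np.array([.5908,.1925]),R=np.array([.5785,-.2063]))
def tool():
    s=get_state(); R=Ro.from_rotvec(s["tool_rot"]).as_matrix(); x=R[:,0]
    return s,R,np.arctan2(-x[1],-x[0])
def goal(k,a,off,z,r=.074):
    """finger with tool x along radius a, standing off [m] tangentially (+ = increasing a)"""
    s,R,at=tool(); u=np.array([-np.cos(a),-np.sin(a)]);t=np.array([np.sin(a),-np.cos(a)])
    g=np.r_[C[k]+r*u+off*t,z]; d=R.T@(g-s["position"])/.04
    print("t",round(s["time"],2),"at",np.round(s["position"],4),"tool a",round(at,3),"F",np.round(s["ft_force"],2),"goal",g.round(4),"shift units now-axes",d.round(2),"turn units",round(np.degrees(at-a)/5,2),"tilt",R[:,2].round(3))
E
python3 -c "
from h import *
goal('L',.39,.038,.22)"
```

```text
t 0.1 at [0.1644 0.6284 0.2216] tool a -0.256 F [ 0.19  0.17 -0.9 ] goal [0.5368 0.1292 0.22  ] shift units now-axes [-12.16  -9.72   0.06] turn units -7.4 tilt [-0.    -0.002 -1.   ]
```

```bash
python3 -m jog '[[[0,-0.9,-0.7,0,0],[0,-0.9,-0.7,0,0],[0,-0.9,-0.7,0,0],[0,-0.9,-0.7,0,0],[0,-0.9,-0.7,0,0],[0,-0.9,-0.7,0,0],[0,-0.9,-0.7,0,0],[0,-0.9,-0.7,0,0],[0,-0.9,-0.7,0,0],[0,-0.9,-0.7,0,0]]]' 10
python3 -m jog '[[[0,0,0,0,-1],[0,0,0,0,-1],[0,0,0,0,-1],[0,0,0,0,-1],[0,0,0,0,-1],[0,0,0,0,-1],[0,0,0,0,-1],[0,0,0,0,-0.4],[0,0,0,0,0]]]'
python3 -c "
from h import *
goal('L',.39,.038,.108)"
```

```text
time: 1.35
position: [0.4424, 0.2655, 0.2223]
tool_rot: [-0.4, -3.116, 0.0]
ft_force: [0.2, -0.3, -0.1]
grip_width: 0.021
time: 2.48
position: [0.4418, 0.2668, 0.2224]
tool_rot: [0.607, -3.082, 0.0]
ft_force: [0.2, 0.9, -0.2]
grip_width: 0.006
t 2.48 at [0.4418 0.2668 0.2224] tool a 0.389 F [ 0.15  0.87 -0.16] goal [0.5368 0.1292 0.108 ] shift units now-axes [-0.89 -4.08  2.86] turn units -0.01 tilt [-0. -0. -1.]
```

```bash
python3 -m jog '[[[0,-0.2,-0.8,0,0],[0,-0.2,-0.8,0,0],[0,-0.2,-0.8,0,0],[0,-0.2,-0.8,0,0],[0,-0.1,-0.9,0,0],[0,0,0,0.7,0],[0,0,0,0.7,0],[0,0,0,0.7,0],[0,0,0,0.7,0],[0,0,0,0,0]]]'
python3 - <<'E'
from h import *
goal('L',.39,.019,.108)
p,_=eyes.get_image("side"); q,_=eyes.get_image("top")
f=lambda im,u,v:cv2.resize(im[v-60:v+60,u-80:u+80,::-1],(400,300),interpolation=cv2.INTER_CUBIC)
cv2.imwrite("pics/c1.png",np.hstack([f(p,290,140),f(q,225,190)]))
E
```

```text
time: 3.72
position: [0.5357, 0.1284, 0.1085]
tool_rot: [0.607, -3.078, 0.001]
ft_force: [-0.4, 0.7, 0.1]
grip_width: 0.006
t 3.73 at [0.5357 0.1284 0.1085] tool a 0.389 F [-0.44  0.69  0.07] goal [0.5296 0.1468 0.108 ] shift units now-axes [-0.03  0.48  0.01] turn units -0.01 tilt [-0.005 -0.002 -1.   ]
```

View pics/c1.png

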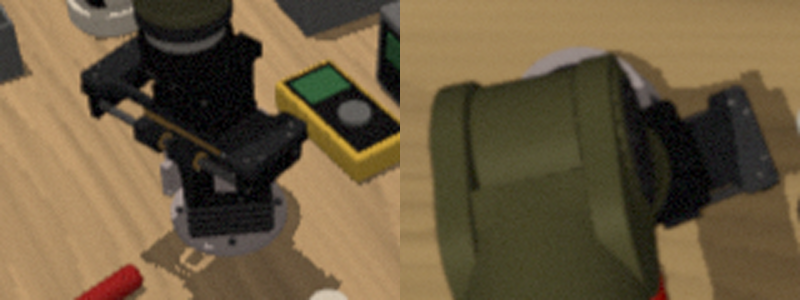

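The fingertip stands at the -y side of the left ring's tab, which shows at about (165,178) in the side crop. The arm hides the ring from above. I'll close in gently and sweep the first part of the arc.

```bash
python3 -m jog '[[[0,0,0.12,0,0],[0,0,0.12,0,0],[0,0,0.12,0,0],[0,0,0.12,0,0],[0,0.03,0.16,0,1],[0,0.03,0.16,0,1],[0,0.03,0.16,0,1],[0,0.03,0.16,0,1],[0,0,0,0,0]]]'
python3 -c "
from h import *
goal('L',.04,.019,.108)"
```

```text
time: 4.95
position: [0.5189, 0.1707, 0.1106]
tool_rot: [0.067, -3.141, -0.0]
ft_force: [0.7, 0.8, 0.1]
grip_width: 0.007
t 4.95 at [0.5189 0.1707 0.1106] tool a 0.043 F [0.75 0.78 0.07] goal [0.5176 0.1706 0.108 ] shift units now-axes [ 0.03 -0.    0.06] turn units 0.03 tilt [-0.  0. -1.]
```

```bash
python3 -m jog '[[[0,0.04,0.16,0.05,1],[0,0.03,0.16,0,1],[0,0.03,0.16,0,1],[0,0.03,0.16,0,1],[0,0.03,0.16,0,1],[0,0.03,0.16,0,1],[0,0.03,0.16,0,1],[0,0.03,0.16,0,1],[0,0.03,0.16,0,1],[0,0,0,0,0]]]'
python3 - <<'E'
from h import *
goal('L',-.945,.019,.108)
p,_=eyes.get_image("side"); q,_=eyes.get_image("top")
for n,im in(("side",p),("top",q)): print(n,measure(n,im,C['L']))
f=lambda im,u,v:cv2.resize(im[v-60:v+60,u-80:u+80,::-1],(400,300),interpolation=cv2.INTER_CUBIC)
cv2.imwrite("pics/c2.png",np.hstack([f(p,290,140),f(q,225,190)]))
E
```

```text
time: 6.2
position: [0.5258, 0.227, 0.1084]
tool_rot: [1.138, 2.928, -0.0]
ft_force: [0.0, -0.3, -0.5]
grip_width: 0.006
t 6.2 at [0.5258 0.227  0.1084] tool a -0.742 F [ 0.02 -0.34 -0.49] goal [0.5321 0.2413 0.108 ] shift units now-axes [0.13 0.37 0.01] turn units 2.33 tilt [ 0. -0. -1.]
side (array([0.59046345, 0.19085356]), np.float64(0.044761034563299607), (np.float64(-0.9672947608495501), np.float32(35.801636)), (np.float64(-0.6758346929569099), np.float32(53.59082)))
top (array([0.59085627, 0.19314722]), np.float64(0.04437954568206023), (np.float64(-0.927438495878347), np.float32(45.724365)), (np.float64(-1.0558051311671448), np.float32(105.60711)))
```

View pics/c2.png

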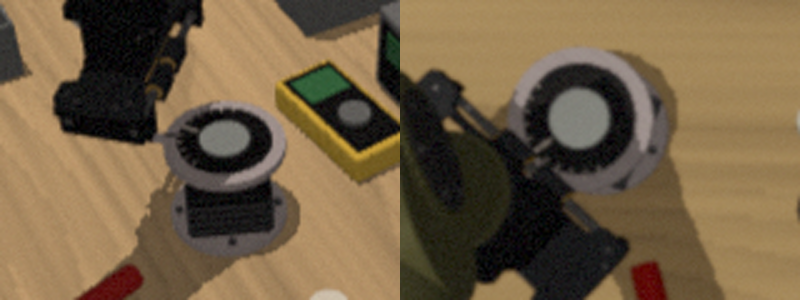

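```bash
python3 -m jog '[[[0,0.06,0.16,0,1],[0,0.05,0.16,0,1],[0,0.02,0.05,0,0.3],[0,0,0,0,0],[0,0,-0.3,0,0],[0,0,-0.4,0,0],[0,0,0,-0.9,0],[0,0,0,-0.9,0],[0,0,0,-0.9,0],[0,0,0,0,0]]]'
python3 - <<'E'
from h import *
goal('R',-.61,-.038,.22)
for n in("side","top"): print(n,measure(n,eyes.get_image(n)[0],C['L']))
E
```

```text
time: 7.55
position: [0.5114, 0.2245, 0.2199]
tool_rot: [1.428, 2.795, 0.009]
ft_force: [1.3, -0.4, -0.4]
grip_width: 0.003
t 7.55 at [0.5114 0.2245 0.2199] tool a -0.945 F [ 1.3  -0.43 -0.35] goal [ 0.5396 -0.1328  0.22  ] shift units now-axes [-7.65 -4.66 -0.03] turn units -3.84 tilt [ 0.005  0.004 -1.   ]
side (array([0.58947123, 0.19071207]), np.float64(0.04559111575422034), (np.float64(-0.9934499617840978), np.float32(35.65735)), (np.float64(-0.8713089643336065), np.float32(8.403313)))
top (array([0.59070287, 0.19316928]), np.float64(0.044608656898388194), (np.float64(-0.9307824668942991), np.float32(45.420654)), (np.float64(-0.8410529039177419), np.float32(17.741371)))
```

```bash
python3 -m jog '[[[0,-0.77,-0.47,0,0],[0,-0.77,-0.47,0,0],[0,-0.77,-0.47,0,0],[0,-0.77,-0.47,0,0],[0,-0.77,-0.47,0,0],[0,-0.77,-0.47,0,0],[0,-0.77,-0.47,0,0],[0,-0.77,-0.47,0,0],[0,-0.77,-0.47,0,0],[0,-0.77,-0.47,0,0]]]'
python3 -m jog '[[[0,0,0,0,-1],[0,0,0,0,-1],[0,0,0,0,-1],[0,0,0,0,-0.8],[0,0,0,0,0]]]'
python3 - <<'E'
from h import *
goal('R',-.61,-.038,.108)
for n in("side","top"):
    im=eyes.get_image(n)[0]; print(n,measure(n,im,C['L']))
    if n=="top": q=im
    else: p=im
f=lambda im,u,v:cv2.resize(im[v-40:v+40,u-40:u+40,::-1],(400,400),interpolation=cv2.INTER_CUBIC)
cv2.imwrite("pics/c3.png",np.hstack([f(p,290,140),f(q,215,185)]))
E
```

```text
time: 8.9
position: [0.5368, -0.1363, 0.2149]
tool_rot: [-1.428, -2.795, 0.001]
ft_force: [0.2, 0.7, -0.5]
grip_width: 0.0
time: 9.52
position: [0.537, -0.1353, 0.2151]
tool_rot: [-0.949, -2.992, 0.001]
ft_force: [0.3, 0.5, -0.2]
grip_width: 0.004
t 9.53 at [ 0.537  -0.1353  0.2151] tool a -0.614 F [ 0.27  0.46 -0.23] goal [ 0.5396 -0.1328  0.108 ] shift units now-axes [-0.02  0.09  2.68] turn units -0.05 tilt [-0.003  0.    -1.   ]
side (array([0.5906883 , 0.19092012]), np.float64(0.04452840115715875), (np.float64(-0.967074236726985), np.float32(67.001465)), (np.float64(-0.8814395823399677), np.float32(35.003258)))
top (array([0.59077246, 0.19313156]), np.float64(0.0444641237946485), (np.float64(-0.9325760560031309), np.float32(72.772705)), (np.float64(-0.852056411498354), np.float32(44.691254)))
```

View pics/c3.png

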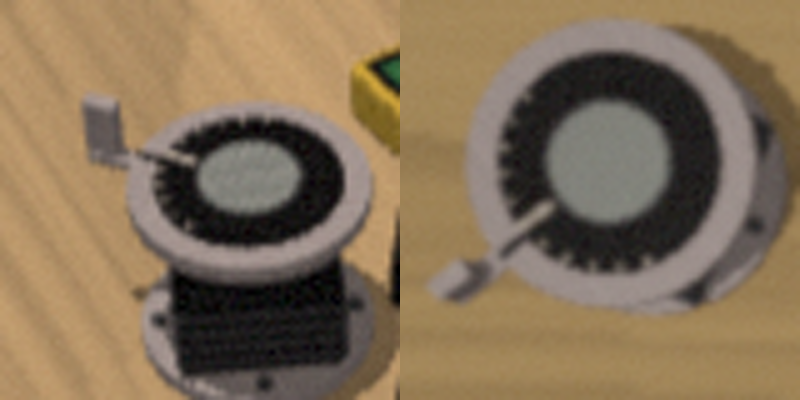

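The left ring turned as planned but stopped about 0.083 rad short of its mark: the index line, at about (490,260), sits just beside the mark at (530,225). That means contact is 12.5 mm from the TCP line. I'll set the right ring with that offset, then come back to this one.

```bash
python3 -m jog '[[[0,0,0,0.7,0],[0,0,0,0.7,0],[0,0,0,0.65,0],[0,0,0,0.6,0],[0,0,-0.15,0,0],[0,0,-0.15,0,0],[0,0,-0.15,0,0],[0,0,-0.15,0,0],[0,0,0,0,0]]]'
python3 -c "
from h import *
goal('R',-.61,-.0125,.108)"
```

```text
time: 10.75
position: [0.5243, -0.1556, 0.1112]
tool_rot: [0.95, 2.994, 0.001]
ft_force: [0.4, -0.1, 0.1]
grip_width: 0.004
t 10.75 at [ 0.5243 -0.1556  0.1112] tool a -0.614 F [ 0.37 -0.13  0.09] goal [ 0.525  -0.1537  0.108 ] shift units now-axes [0.01 0.05 0.08] turn units -0.05 tilt [ 0.001  0.    -1.   ]
```

```bash
python3 -m jog '[[[0,0.02,-0.16,0.06,-1],[0,0.02,-0.16,0,-1],[0,0.02,-0.16,0,-1],[0,0.02,-0.16,0,-1],[0,0.02,-0.16,0,-1],[0,0.02,-0.16,0,-1],[0,0.02,-0.16,0,-1],[0,0.02,-0.16,0,-1],[0,0.02,-0.16,0,-1],[0,0,0,0,0]]]'
python3 -c "
from h import *
goal('R',.743,-.0125,.108)
goal('R',.172,-.0125,.108)"
```

```text
time: 12.0
position: [0.5028, -0.2076, 0.1082]
tool_rot: [-0.267, 3.13, -0.0]
ft_force: [1.3, 0.3, 0.6]
grip_width: 0.003
t 12.0 at [ 0.5028 -0.2076  0.1082] tool a 0.17 F [1.31 0.27 0.59] goal [ 0.5155 -0.2472  0.108 ] shift units now-axes [-0.15 -1.03  0.01] turn units -6.56 tilt [ 0. -0. -1.]
t 12.0 at [ 0.5028 -0.2076  0.1082] tool a 0.17 F [1.31 0.27 0.59] goal [ 0.5035 -0.2066  0.108 ] shift units now-axes [-0.02  0.02  0.01] turn units -0.02 tilt [ 0. -0. -1.]
```

```bash
python3 -m jog '[[[0,0.01,-0.16,0,-1],[0,0.02,-0.16,0,-1],[0,0.02,-0.16,0,-1],[0,0.02,-0.16,0,-1],[0,0.02,-0.16,0,-1],[0,0.02,-0.16,0,-1],[0,0,-0.06,0,-0.5],[0,0,0,0,0]]]'
python3 -c "
from h import *
goal('R',.743,-.0125,.108)"
python3 -m jog '[[[0,0,0.3,0,0],[0,0,0.4,0,0],[0,0,0,-0.9,0],[0,0,0,-0.9,0],[0,0,0,-0.9,0],[0,0,0,0,0]]]'
python3 - <<'E'
from h import *
goal('L',-.86,.032,.22)
for n in("side","top"): print(n,measure(n,eyes.get_image(n)[0],C['R']))
E
```

```text
time: 13.0
position: [0.5119, -0.244, 0.1053]
tool_rot: [1.075, -2.948, -0.009]
ft_force: [0.2, 1.5, -0.9]
grip_width: 0.002
t 13.0 at [ 0.5119 -0.244   0.1053] tool a 0.699 F [ 0.19  1.54 -0.9 ] goal [ 0.5155 -0.2472  0.108 ] shift units now-axes [-0.02 -0.12 -0.07] turn units -0.5 tilt [-0.006  0.004 -1.   ]
time: 13.75
position: [0.4965, -0.2217, 0.2169]
tool_rot: [-1.083, 2.949, 0.0]
ft_force: [0.7, 0.5, -0.3]
grip_width: 0.007
t 13.75 at [ 0.4965 -0.2217  0.2169] tool a 0.704 F [ 0.7   0.52 -0.28] goal [0.5183 0.2277 0.22  ] shift units now-axes [-7.69  8.21 -0.08] turn units 17.92 tilt [ 0.  0. -1.]
side (array([ 0.57851046, -0.20650632]), np.float64(0.0449957258979567), (np.float64(0.7377679359295758), np.float32(56.09851)), (np.float64(-3.0805097781861477), np.float32(76.3291)))
top (array([ 0.57864114, -0.20589034]), np.float64(0.044403218395839064), (np.float64(0.7512316291581556), np.float32(36.930176)), (np.float64(0.6890889711822039), np.float32(70.19954)))
```

```bash
python3 -m jog '[[[0,-0.77,0.82,0,0],[0,-0.77,0.82,0,0],[0,-0.77,0.82,0,0],[0,-0.77,0.82,0,0],[0,-0.77,0.82,0,0],[0,-0.77,0.82,0,0],[0,-0.77,0.82,0,0],[0,-0.77,0.82,0,0],[0,-0.77,0.82,0,0],[0,-0.77,0.82,0,0]]]' >/dev/null
python3 -m jog '[[[0,0,0,0,1],[0,0,0,0,1],[0,0,0,0,1],[0,0,0,0,1],[0,0,0,0,1],[0,0,0,0,1],[0,0,0,0,1],[0,0,0,0,1],[0,0,0,0,1],[0,0,0,0,1]]]' >/dev/null
python3 -m jog '[[[0,0,0,0,1],[0,0,0,0,1],[0,0,0,0,1],[0,0,0,0,1],[0,0,0,0,1],[0,0,0,0,1],[0,0,0,0,1],[0,0,0,0,0.9],[0,0,0,0,0]]]'
python3 - <<'E'
from h import *
goal('L',-.86,.030,.108)
for n in("side","top"): print(n,measure(n,eyes.get_image(n)[0],C['R']))
E
```

```text
time: 17.48
position: [0.5168, 0.2267, 0.2126]
tool_rot: [-1.304, -2.85, 0.004]
ft_force: [0.7, -0.4, -0.1]
grip_width: 0.008
t 17.48 at [0.5168 0.2267 0.2126] tool a -0.858 F [ 0.66 -0.42 -0.09] goal [0.5198 0.229  0.108 ] shift units now-axes [-0.02  0.11  2.61] turn units 0.02 tilt [-0.008  0.001 -1.   ]
side (array([ 0.57821427, -0.20676609]), np.float64(0.04490009801546553), (np.float64(0.7371089480387683), np.float32(100.97461)), (np.float64(0.703032634304412), np.float32(6.0509415)))
top (array([ 0.57870496, -0.20589555]), np.float64(0.04435736661738773), (np.float64(0.7504644562135488), np.float32(83.364746)), (np.float64(0.6879797414213022), np.float32(37.169594)))
```

```bash
python3 -m jog '[[[0,0,0,0.65,0],[0,0,0,0.65,0],[0,0,0,0.65,0],[0,0,0,0.65,0],[0,0,0.14,0,0],[0,0,0.14,0,0],[0,0,0.14,0,0],[0,0,0.12,0,0],[0,0,0,0,0]]]'
python3 -c "
from h import *
goal('L',-.942,.0125,.108)"
```

```text
time: 18.7
position: [0.5343, 0.2415, 0.1107]
tool_rot: [-1.306, -2.851, -0.0]
ft_force: [-0.4, 0.4, 0.4]
grip_width: 0.004
t 18.7 at [0.5343 0.2415 0.1107] tool a -0.859 F [-0.44  0.4   0.37] goal [0.5372 0.245  0.108 ] shift units now-axes [0.02 0.11 0.07] turn units 0.95 tilt [-0.005  0.003 -1.   ]
```

```bash
python3 -m jog '[[[0,0.01,0.06,0,0.5],[0,0.01,0.05,0,0.45],[0,0,0,0,0],[0,0,0,0,0]]]'
python3 -c "
from h import *
goal('L',-.942,.0125,.108)"
python3 -m jog '[[[0,0,-0.3,0,0],[0,0,-0.4,0,0],[0,0,0,-0.9,0],[0,0,0,-0.9,0],[0,0,0,-0.9,0],[0,0,0,0,0]]]' >/dev/null
python3 - <<'E'
from h import *
goal('R',.40,-.036,.22)
for n in("side","top"): 
    im=eyes.get_image(n)[0]
    for k in "LR": print(n,k,measure(n,im,C[k])[2:])
E
```

```text
time: 19.2
position: [0.5367, 0.2444, 0.1103]
tool_rot: [-1.423, -2.794, 0.001]
ft_force: [-0.4, -0.1, -0.3]
grip_width: 0.005
t 19.2 at [0.5367 0.2444 0.1103] tool a -0.942 F [-0.44 -0.12 -0.26] goal [0.5372 0.245  0.108 ] shift units now-axes [0.   0.02 0.06] turn units 0.0 tilt [-0.006  0.002 -1.   ]
t 19.95 at [0.516  0.2283 0.2219] tool a -0.943 F [-0.57 -0.34 -0.78] goal [ 0.4963 -0.202   0.22  ] shift units now-axes [-8.41 -6.72 -0.  ] turn units -15.38 tilt [ 0.     0.005 -1.   ]
side L ((np.float64(-1.023702455181853), np.float32(34.265503)), (np.float64(-2.344108876278655), np.float32(16.606773)))
side R ((np.float64(0.7361391495089572), np.float32(100.94568)), (np.float64(0.7041042934501384), np.float32(5.7285156)))
top L ((np.float64(-0.9277704545642751), np.float32(45.681152)), (np.float64(-0.9126633801278418), np.float32(20.128586)))
top R ((np.float64(0.7498615859353815), np.float32(83.61865)), (np.float64(0.6878196199324801), np.float32(35.92872)))
```

Left ring is now within about 0.015 rad. The right one is 0.04–0.06 rad short, so I'll go back and give it a small nudge.

```bash
python3 -c "
from h import *
goal('R',.69,-.036,.22)"
python3 -m jog '[[[0,-0.84,-0.67,0,0],[0,-0.84,-0.67,0,0],[0,-0.84,-0.67,0,0],[0,-0.84,-0.67,0,0],[0,-0.84,-0.67,0,0],[0,-0.84,-0.67,0,0],[0,-0.84,-0.67,0,0],[0,-0.84,-0.67,0,0],[0,-0.84,-0.67,0,0],[0,-0.84,-0.67,0,0]]]' >/dev/null
python3 -m jog '[[[0,0,0,0,-1],[0,0,0,0,-1],[0,0,0,0,-1],[0,0,0,0,-1],[0,0,0,0,-1],[0,0,0,0,-1],[0,0,0,0,-1],[0,0,0,0,-1],[0,0,0,0,-1],[0,0,0,0,-1]]]' >/dev/null
python3 -m jog '[[[0,0,0,0,-1],[0,0,0,0,-1],[0,0,0,0,-1],[0,0,0,0,-1],[0,0,0,0,-1],[0,0,0,0,-1],[0,0,0,0,-1],[0,0,0,0,-1],[0,0,0,0,-0.7],[0,0,0,0,0]]]' >/dev/null
python3 - <<'E'
from h import *
goal('R',.69,-.036,.108)
for n in("side","top"): 
    im=eyes.get_image(n)[0]
    print(n,'L',measure(n,im,C['L'])[2:])
E
```

```text
t 20.05 at [0.5142 0.2274 0.2182] tool a -0.943 F [-0.56 -1.17 -0.48] goal [ 0.4985 -0.2256  0.22  ] shift units now-axes [-8.93 -6.97 -0.06] turn units -18.71 tilt [-0.006  0.002 -1.   ]
t 23.8 at [ 0.4942 -0.2012  0.2159] tool a 0.689 F [-0.02 -0.31 -0.38] goal [ 0.4985 -0.2256  0.108 ] shift units now-axes [ 0.29 -0.56  2.7 ] turn units -0.02 tilt [-0.008  0.003 -1.   ]
side L ((np.float64(-0.9810967806635885), np.float32(69.991455)), (np.float64(-0.9527674211102936), np.float32(28.135406)))
top L ((np.float64(-0.9287529782441859), np.float32(70.64502)), (np.float64(-0.9211233924388758), np.float32(32.98078)))
```

```bash
python3 -m jog '[[[0,0.29,-0.4,0,0],[0,0,0,0.65,0],[0,0,0,0.65,0],[0,0,0,0.65,0],[0,0,0,0.65,0],[0,0,-0.2,0,0],[0,0,-0.2,0,0],[0,0,-0.2,0,0],[0,0,0,0,0]]]' >/dev/null
python3 -c "
from h import *
goal('R',.74,-.0125,.108)"
```

```text
t 25.02 at [ 0.5121 -0.2407  0.1143] tool a 0.688 F [-0.03 -0.71  0.11] goal [ 0.5154 -0.247   0.108 ] shift units now-axes [ 0.04 -0.17  0.16] turn units -0.59 tilt [-0.004  0.001 -1.   ]
```

```bash
python3 -m jog '[[[0,0.02,-0.09,0.05,-0.3],[0,0.02,-0.08,0.05,-0.3],[0,0,0,0,0],[0,0,0,0,0]]]' >/dev/null
python3 -c "
from h import *
goal('R',.74,-.0125,.108)"
python3 -m jog '[[[0,0,0.3,0,0],[0,0,0.4,0,0],[0,0,0,-0.9,0],[0,0,0,-0.9,0],[0,0,0,-0.9,0],[0,-0.7,0.8,0,0],[0,-0.7,0.8,0,0],[0,-0.7,0.8,0,0],[0,-0.7,0.8,0,0],[0,-0.7,0.8,0,0]]]' 
python3 -m jog '[[[0,0,0,0,0],[0,0,0,0,0]]]' >/dev/null
python3 - <<'E'
from h import *
I=[]
for n in("side","top"): 
    im=eyes.get_image(n)[0]; I.append(im[:,:,::-1])
    for k in "LR": print(n,k,measure(n,im,C[k])[2:])
f=lambda im,u,v:cv2.resize(im[v-40:v+40,u-40:u+40],(400,400),interpolation=cv2.INTER_CUBIC)
cv2.imwrite("pics/c4.png",np.hstack([f(I[0],385,270),f(I[1],412,190)]))
cv2.imwrite("pics/top9.png",I[1])
E
```

```text
t 25.52 at [ 0.5142 -0.2459  0.1095] tool a 0.741 F [-0.54 -0.33  0.27] goal [ 0.5154 -0.247   0.108 ] shift units now-axes [-0.01 -0.04  0.04] turn units 0.01 tilt [-0.006  0.002 -1.   ]
time: 26.78
position: [0.49, -0.0106, 0.218]
tool_rot: [1.138, -2.923, -0.005]
ft_force: [0.1, 0.2, 1.1]
grip_width: 0.004
side L ((np.float64(0.05957711605527954), np.float32(44.231445)), (np.float64(-2.9601463312776226), np.float32(4.701335)))
side R ((np.float64(0.7362561935238581), np.float32(107.5094)), (np.float64(nan), np.float32(0.0)))
top L ((np.float64(-0.9325036970645608), np.float32(68.93347)), (np.float64(-0.9207880836775181), np.float32(33.390625)))
top R ((np.float64(0.7497587156683335), np.float32(78.602295)), (np.float64(0.7278168286488039), np.float32(30.892738)))h.py:31: RuntimeWarning: invalid value encountered in scalar divide
  return th[k]+(s*d*m).sum()/(s*m).sum(), s[k]
```

View pics/c4.png

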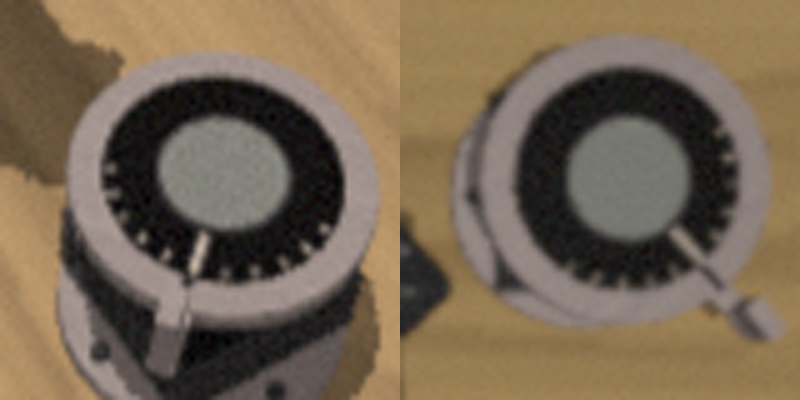

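View pics/top9.png

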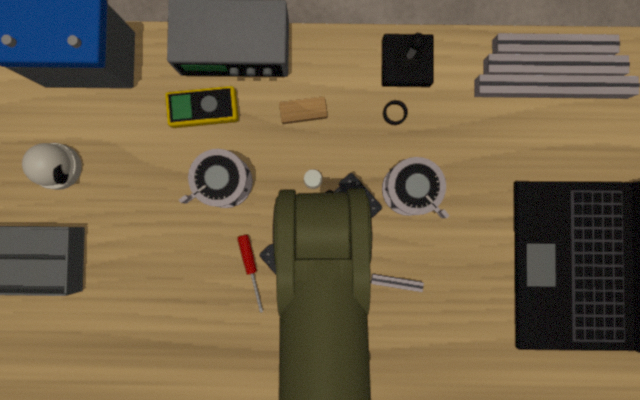

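The right ring's index line now continues the long mark in both crops (about (187,285) and (712,275)). The wide view shows the left ring in line at (195,193), the visible loose things unmoved, and the arm raised clear. Handing in.

```bash
python3 -c "
from bench import job; print(job.close_job())"
```

```text
the job is handed in; nothing more can be done
None
```

I set both polariser rings to their long marks and handed the job in with the arm raised clear, at about 27 s on the robot's clock. I turned each with the shut fingertip against one side of its tab. The first sweep left both rings slightly short (about 0.08 and 0.06 rad), so each got one small follow-up nudge.

| Ring | Top camera error | Side camera error | Limit |
|---|---|---|---|
| Left (robot's left, y ≈ +0.19) | 0.012 rad | 0.028 rad | 0.09 rad |
| Right (robot's right, y ≈ -0.21) | 0.022 rad | no reading | 0.09 rad |

- **Last side-camera check:** it gave no usable angle for either ring. The tab hid the right ring's index line, though what showed of it lined up with the mark by eye. The left ring's last reading was unusable, probably because the arm was in the way. The 0.028 rad in the table was taken after its final push.
- **Forces:** the wrist readings I took after moves stayed under about 2 N.
- **Loose things:** those visible in the last top picture looked unmoved. The arm hid the lens cap and part of the extrusion there. The fingers stayed about 105 mm or more above the table, so they should not have touched either.

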